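# Dial open the gouge lockbox

### The job

Open the carver's lockbox. With the knob on its dial turn clockwise at least two full turns and stop at 10; turn anticlockwise, passing 1 once, and stop at 1 the second time; then turn slowly clockwise until the dial stops by itself: the last number is not known, so feel for it and do not force the lock. Then pull the shutter fully open, let go, and leave the other things where they lie.

Things in the scene. Friction and masses are not known exactly. Their poses are not given: they have to be found in the camera images.
- lockbox: grey sheet-steel box, 200 (x) x 320 (y) x 100 mm, fixed to the bench; origin centre of its underside, x to its far side, y to its left, z up; position and yaw vary. The dial lies flat on the left half of its top, the shutter covers the right half. A white pointer on the top, on the far (+x) side of the dial, is the index
- dial_centre (a point): on the dial's axis, on its upper face, 110 mm above the bench, at (0, 85) mm in the lockbox. Black disc, 100 mm across, with twelve white marks like a clock face, longer at 0, 3, 6 and 9, counted clockwise from 0; the knob stands at 0
- dial (a joint): angle of the dial (rad), any number of turns, growing anticlockwise seen from above; at 0 (and every 2 pi) mark 0 and the knob are at the index, towards the lockbox's +x; number n is at the index at n x pi/6 (10: -pi/3, 1: +pi/6, plus whole turns). Stop at 10 and at 1 within 0.13 rad. It starts between -0.9 and 1.6. Turning takes 1 to 4 N at the knob
- index (a point): end of the white pointer beside the dial's far side, at (56, 85) mm in the lockbox, on its top. Inside the lock two loose wheels follow the dial, each after nearly a turn of lost motion, so an overshot number cannot be mended by backing up: begin again with the two turns
- knob (a point): spinner knob, upright aluminium cylinder 16 mm across, 40 mm tall (from 110 to 150 mm above the bench), 40 mm from the dial's axis, turning freely on its own pin, so a hand that holds it can go round without turning; this point lies on its axis, 135 mm above the bench
- bolt: spring bolt inside the box between dial and shutter, a brass peg on it, 6 mm across, shows in a black slot and jumps 8 mm towards the dial when the lock opens: 2.5 to 3.7 rad clockwise from 1, if 10 and 1 were right; the dial then stops dead either way (0.06 rad play). Must not bear over 30 N (24 N on the knob, or 30 N on the locked shutter)
- handle (a point): middle of the shutter's wooden handle: a bar 12 mm (x) x 44 mm (y), 32 mm tall, from 104 to 136 mm above the bench; this point is 122 mm above the bench, at (30, -82) mm in the lockbox when shut
- shutter (a joint): opening of the steel shutter (m): 0 shut, 0.09 fully open, sliding towards the lockbox's -x (the robot's side); about 1.5 N of friction, stays where it is left; held shut by the bolt until the lock opens (2 mm play)
- oilstone: grey sharpening stone, 22 x 90 x 12 mm, lying on the lockbox near its far edge beyond the dial (from 75 mm beyond the dial's centre); bystander, origin centre of underside
- mallet: wooden-handled hammer lying on the bench; bystander
- gouge: wooden-handled carving gouge lying on the bench; bystander
- tape: green tape measure, about 70 x 70 x 34 mm; bystander
- wax: round jar, 70 mm across, 60 mm tall; bystander
- pencils: wooden block with pencils, 90 x 70 mm, 70 mm block, pencils to 160 mm; bystander

How it is judged:
By the outcome, as a careful person would: the job done as asked, in the order asked, and still so for the second after the job is handed in, with the robot touching nothing.
It also fails if it takes over 72 s, if anything falls off the work surface, if the arm or the gripper's body presses on something with over 40 N, if the wrist force passes 120 N, or if a joint passes its speed limit or range.

### The arm

A 6-joint arm with a two-finger parallel gripper is mounted at the origin on the work surface. World frame = base frame: x ahead of the robot, y to its left, z up, the work surface at z = 0. Lengths are in m, angles in rad, forces in N, time in s.
With the tool pointing down it reaches from about 0.35 to 0.975 m from the base axis. Payload 4.9 kg.
Tool frame: the origin (TCP) lies at the very end of the fingers, on their centre line; the grasp point (between the pads) lies manip.grip_point_offset behind it (manip.grip_point_offset is the distance from the TCP to the grasp point, in m); z points along the fingers, y is the line along which they close (so a half turn about z gives the same grasp; the last joint's range is limited). The gripper opens to 85 mm and grips with 20 to 120 N. Pads are 22 mm wide; open, the fingers measure 114 mm over their backs; the gripper's body (76 mm by 85 mm) begins 54 mm behind the grasp point. The pads swing forward as they close: fully open they stand 13 mm farther back than shut.
Start: joints at [-1.369, 0.053, 1.613, -0, 1.476, -0.119], TCP at [0.197, -0.593, 0.231] pointing down, gripper open.
Joint ranges: [-3.01, 3.01], [-1.01, 2.22], [0.06, 2.58], [-1.02, 4.17], [0.09, 2.62], [-3.14, 3.14]. Speed limits (rad/s): [2.57, 2.57, 3.14, 3.14, 3.14, 3.14].

### API

Orientations are given as a unit quaternion [w, x, y, z].
In Python, from plant import manip gives the robot as it stands.
- The arm moves only by the shell command python3 -m crank 'ROWS' [OPENING]. ROWS is JSON, a list of rows, each an object of numbers: "x", "y", "z": the shift along the tool's x, y, z in cm; "turn": the turn about the tool's z in rad. In form: [{"x": .., "y": .., "z": .., "turn": ..}, ...]. A call has 1 to 5 rows; each row shifts and turns the commanded pose from where the row before left it, along the tool's axes as they then stand; what a row does not reach is not made up. A row lasts 1/10 s, in which the tool goes at most 50 mm and 8.59 degrees, less where a joint would pass 70% of its speed; a pose out of reach is approached as far as the arm can. A call with a gripper value outside its range is refused whole. OPENING is the opening in per cent of the stroke, from 0 (shut) to 100 (fully open), set as the call begins (- or left out, the last holds). The fingers move at their own pace and stop on an object; the grip force is fixed at half the most. Time passes only in rows, so rows that do not move let the fingers close. It gives the time, the measured TCP pose, the force, the opening and the grip force at its end, in the units of the state.
- manip.state(): the state, without advancing time (a new reading comes with each control period).
- manip.grab_frame(name): name is "side" or "top"; returns (picture, depth): 384x512x3 uint8, red, green, blue; 384x512 float32, m along the optical axis (not along the pixel's ray), 0 where there is no reading.
- manip.camera_model(name): a dict with "mtx" (3x3 intrinsics, pixels), "k1" (the pictures are not rectified: a ray, as slopes to the right and down, at radius r is drawn at 1 + k1 r^2 times it, then the intrinsics apply), "world_to_cam" (4x4, takes a point from world to camera coordinates). Camera axes: x right, y down, z forward; pixel columns grow to the right and rows downward; lengths in m; the calibration is good to about 2 mm. A picture is of the moment at which its call begins. camera_model takes no time and is no camera call.
- manip.job_done(): hands the job in; it is judged then, once.
The state is a dict: "time": time; "joint_pos": joint angles; "joint_vel": joint speeds; "joint_efforts": joint torques, N m; "tool_pos": TCP position; "tool_rot": TCP orientation; "contact_force": force on the tool from outside, world axes, zero at the start; "ft_torque": the same for the moment, N m; "gripper_width": opening from 0.0 (shut) to 1.0 (fully open); "grasp_force": force on a finger pad.
Only numpy, scipy, OpenCV 4.12 (cv2) and the standard library are available. Lean on these libraries where they do the work, as an engineer would, in place of code of your own. Each camera call takes 0.05 s, during which the arm holds its last target. There are 200 camera calls.

## Working session

There is one attempt and no reset: what is moved stays moved. The work goes in short steps, Python scripts to look and compute and a shell command to move; the robot and the scene stay as the last step left them, time stands still between calls to the robot, and variables do not carry over. Pictures are saved under pics/ and viewed, at most 10 in all, crops included, and the job is handed in when it is done.

```bash
ls; mkdir -p pics
cat > h.py <<'E'
import numpy as np, cv2
from plant import manip
def grab(n,f):
    im,d=manip.grab_frame(n); cv2.imwrite('pics/'+f,im[:,:,::-1]); np.savez('pics/'+f+'.npz',im=im,d=d); return im,d
def pts(n,d):
    c=manip.camera_model(n);K=np.array(c['mtx'],float);k=c['k1']
    v,u=np.mgrid[:d.shape[0],:d.shape[1]]
    xy=cv2.undistortPoints(np.stack([u.ravel(),v.ravel()],1).astype(float)[:,None],K,np.array([k,0,0,0.]))[:,0]
    z=d.ravel();P=np.c_[xy*z[:,None],z,np.ones(len(z))]
    return (P@np.linalg.inv(np.array(c['world_to_cam'])).T)[:,:3].reshape(*d.shape,3)
def proj(n,p):
    c=manip.camera_model(n);W=np.array(c['world_to_cam'])
    q=np.atleast_2d(p)@W[:3,:3].T+W[:3,3]
    r=q[:,:2]/q[:,2:];r=r*(1+c['k1']*(r**2).sum(1,keepdims=True));K=np.array(c['mtx'])
    return r@K[:2,:2].T+K[:2,2]
E
python3 - <<'E'
from h import *
for n in('top','side'):
    im,d=grab(n,n+'0.png'); P=pts(n,d)
    c=manip.camera_model(n); print(n,np.linalg.inv(np.array(c['world_to_cam']))[:3].round(3).tolist())
print(manip.state(),manip.grip_point_offset)
a=cv2.imread('pics/top0.png');cv2.imwrite('pics/top0b.png',cv2.resize(a,(800,600)))
E
```

```text
pics
top [[-0.029, -0.987, 0.155, 0.4], [-1.0, 0.028, -0.005, 0.001], [0.0, -0.155, -0.988, 1.005]]
side [[0.986, -0.104, 0.134, 0.352], [-0.169, -0.649, 0.742, -1.046], [0.009, -0.754, -0.657, 1.048]]
{'time': 0.1, 'joint_pos': array([-1.36900669e+00,  5.32574048e-02,  1.61418209e+00,  3.16591212e-05,
        1.47600130e+00, -1.19013836e-01]), 'joint_vel': array([-0.00046945, -0.00184741, -0.00489363,  0.0013631 , -0.0012886 ,
       -0.00135162]), 'joint_efforts': array([ 6.17599635e-04, -3.94908607e+01, -3.71361673e+01, -1.18907706e-04,
        3.94296556e-03,  5.03104076e-06]), 'tool_pos': array([ 0.19696558, -0.59254801,  0.23019152]), 'tool_rot': array([-9.23928650e-04,  9.87163020e-01,  1.59713238e-01, -2.24907122e-05]), 'contact_force': array([0.23369061, 0.30199512, 0.13091639]), 'ft_torque': array([ 0.05008989, -0.00329391, -0.01491545]), 'grasp_force': 0.0, 'gripper_width': 1.0021530844327151} 0.0187
```

View pics/top0b.png

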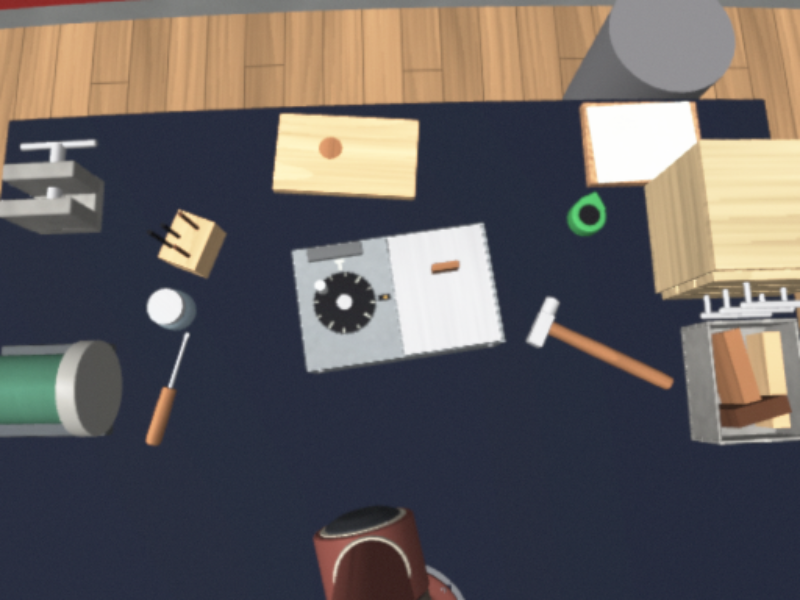

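View pics/side0.png

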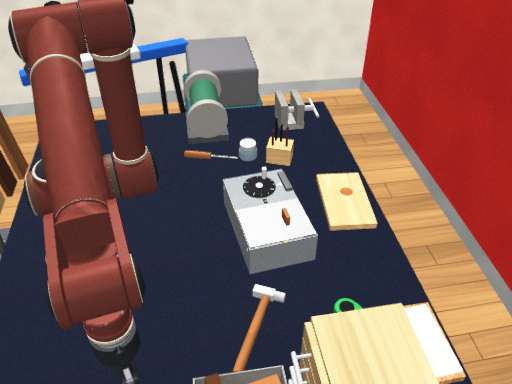

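The top view (800x600) shows the lockbox with corners at about (293,250), (484,223), (505,342) and (308,371). The dial is at (344,302), the knob at (320,286), the handle at (445,267), the peg at (385,297) and the oilstone at (335,251). The side view agrees with this.

```bash
cat > m.py <<'E'
from h import *
from scipy.optimize import least_squares
f=np.load('pics/top0.png.npz');im,d=f['im'],f['d'];P=pts('top',d)
z=P[...,2];m=(z>.085)&(z<.107)&(P[...,0]>.3)&(P[...,0]<.75)&(abs(P[...,1])<.4)
v,u=np.nonzero(m);
n,l,s,_=cv2.connectedComponentsWithStats(m.astype(np.uint8));k=1+s[1:,4].argmax();m=l==k
print(s[k],np.median(z[m]))
q=P[m][:,:2].astype(np.float32);r=cv2.minAreaRect(q*1000);print(r)
c=cv2.boxPoints(r);print(c)
for nm in('top','side'):
    f=np.load(f'pics/{nm}0.png.npz');Q=pts(nm,f['d']);
    zz=Q[...,2];b=(zz>.14)&(zz<.156)&(abs(Q[...,0]-.47)<.25)&(abs(Q[...,1]-.1)<.12)
    print(nm,b.sum(),Q[b].mean(0),Q[b].min(0),Q[b].max(0))
    b=(zz>.125)&(zz<.14)&(abs(Q[...,0]-.47)<.25)&(abs(Q[...,1]+.05)<.12)
    print('handle',b.sum(),np.median(Q[b],0),Q[b].min(0),Q[b].max(0))
E
python3 m.py
```

```text
[ 187  143  136   95 7993] 0.10157167695673885
((555.947021484375, -7.157073974609375), (200.8563232421875, 318.8023681640625), 7.026351451873779)
[[ 436.77417  138.76205]
 [ 475.77197 -177.64612]
 [ 675.1199  -153.0762 ]
 [ 636.1221   163.33197]]
top 37 [0.56598507 0.10994094 0.14771525] [0.55915954 0.1025514  0.1409972 ] [0.57292127 0.11706985 0.15097489]
handle 94 [ 0.59439288 -0.08534022  0.13502382] [ 0.58697014 -0.10765811  0.1257818 ] [ 0.60182312 -0.06512898  0.1381791 ]
side 25 [0.56471314 0.10810034 0.14681264] [0.55736009 0.10022012 0.14019251] [0.57060698 0.11965586 0.1545615 ]
handle 61 [ 0.5918362  -0.08956408  0.13433203] [ 0.58493522 -0.10848556  0.12510231] [ 0.59952683 -0.06406979  0.13920844]
```

```bash
python3 -m crank '[{"turn":0.1},{"turn":0.098},{"x":2.2,"y":-3.2},{"x":2.2,"y":-3.2},{"x":2.2,"y":-3.2}]' 100
python3 -m crank '[{"x":2.2,"y":-3.2},{"x":2.2,"y":-3.2},{"x":2.2,"y":-3.2},{"x":2.2,"y":-3.2},{"x":2.2,"y":-3.2}]'
python3 -m crank '[{"x":2.2,"y":-3.2},{"x":2.2,"y":-3.2},{"x":2.2,"y":-3.2},{"x":2.2,"y":-3.2},{"x":2.2,"y":-3.2}]'
python3 -m crank '[{"x":2.2,"y":-3.2},{"x":2.2,"y":-3.2},{"x":2.2,"y":-3.2},{"x":2.2,"y":-3.2},{}]'
cat > w.py <<'E'
from h import *
import sys
s=manip.state();p=s['tool_pos'];q=s['tool_rot'];phi=2*np.arctan2(q[2],q[1])
c=np.array([.5455,.0772]);ex=np.array([np.cos(.1226),np.sin(.1226)]);ey=np.array([-ex[1],ex[0]])
r=p[:2]-c;X,Y=1000*r@ex,1000*r@ey
f=s['contact_force'];print('t%.1f phi%.4f q'%(s['time'],phi),q.round(3),'z%.4f'%p[2],'box-dial XY mm %.1f %.1f'%(X,Y),'R%.1f th%.3f'%(np.hypot(X,Y),np.arctan2(Y,X)),'F box',(f[:2]@ex).round(1),(f[:2]@ey).round(1),f[2].round(1),'w%.3f g%.1f'%(s['gripper_width'],s['grasp_force']))
E
python3 w.py
```

```text
t0.1 phi0.3208 q [-0.001  0.987  0.16  -0.   ] z0.2302 box-dial XY mm -427.8 -622.1 R755.0 th-2.173 F box 0.3 0.3 0.1 w1.002 g0.0schema error: expected keys x, y, z, turn
schema error: expected keys x, y, z, turn
schema error: expected keys x, y, z, turn
schema error: expected keys x, y, z, turn
```

```bash
python3 -m crank '[{"x":0,"y":0,"z":0,"turn":0.1},{"x":0,"y":0,"z":0,"turn":0.098},{"x":2.2,"y":-3.2,"z":0,"turn":0},{"x":2.2,"y":-3.2,"z":0,"turn":0},{"x":2.2,"y":-3.2,"z":0,"turn":0}]' 100
python3 -m crank '[{"x":2.2,"y":-3.2,"z":0,"turn":0},{"x":2.2,"y":-3.2,"z":0,"turn":0},{"x":2.2,"y":-3.2,"z":0,"turn":0},{"x":2.2,"y":-3.2,"z":0,"turn":0},{"x":2.2,"y":-3.2,"z":0,"turn":0}]'
python3 -m crank '[{"x":2.2,"y":-3.2,"z":0,"turn":0},{"x":2.2,"y":-3.2,"z":0,"turn":0},{"x":2.2,"y":-3.2,"z":0,"turn":0},{"x":2.2,"y":-3.2,"z":0,"turn":0},{"x":2.2,"y":-3.2,"z":0,"turn":0}]'
python3 -m crank '[{"x":2.2,"y":-3.2,"z":0,"turn":0},{"x":2.2,"y":-3.2,"z":0,"turn":0},{"x":2.2,"y":-3.2,"z":0,"turn":0},{"x":2.2,"y":-3.2,"z":0,"turn":0},{"x":2.2,"y":-3.2,"z":0,"turn":0}]'
python3 w.py
```

```text
time: 0.6
tool_pos: [0.251, -0.4883, 0.2305]
tool_rot: [-0.001, 0.998, 0.061, -0.0]
contact_force: [0.2, 0.7, -0.1]
gripper_width: 0.998
grasp_force: 0.0
time: 1.1
tool_pos: [0.3406, -0.3158, 0.2308]
tool_rot: [-0.0, 0.998, 0.061, -0.0]
contact_force: [0.5, -0.3, 0.4]
gripper_width: 1.003
grasp_force: 0.0
time: 1.6
tool_pos: [0.4302, -0.1435, 0.2309]
tool_rot: [-0.0, 0.998, 0.061, -0.0]
contact_force: [0.6, 0.3, -0.1]
gripper_width: 1.002
grasp_force: 0.0
time: 2.1
tool_pos: [0.5198, 0.0287, 0.2308]
tool_rot: [0.0, 0.998, 0.061, -0.0]
contact_force: [0.0, -0.2, -0.1]
gripper_width: 1.004
grasp_force: 0.0
t2.1 phi0.1231 q [ 0.     0.998  0.061 -0.   ] z0.2308 box-dial XY mm -31.5 -45.0 R54.9 th-2.181 F box -0.0 -0.2 -0.1 w1.004 g0.0
```

```bash
python3 -m crank '[{"x":2.9,"y":-3.8,"z":0,"turn":0},{"x":2.8,"y":-3.76,"z":0,"turn":0},{"x":0,"y":0,"z":3,"turn":0},{"x":0,"y":0,"z":3,"turn":0},{"x":0,"y":0,"z":2.5,"turn":0}]' 60
python3 -m crank '[{"x":0,"y":0,"z":1.3,"turn":0},{"x":0,"y":0,"z":1.3,"turn":0},{"x":0,"y":0,"z":0,"turn":0}]' 40 >/dev/null
python3 w.py
python3 - <<'E'
from h import *
a,_=grab('top','t1.png');b,_=grab('side','s1.png')
x,y=proj('top',[.5455,.0772,.11])[0].astype(int);A=cv2.resize(a[y-45:y+45,x-60:x+60],(480,360),interpolation=3)
x,y=proj('side',[.5455,.0772,.11])[0].astype(int);B=cv2.resize(b[y-45:y+45,x-40:x+40],(320,360),interpolation=3)
cv2.imwrite('pics/c1.png',np.hstack([A,B])[:,:,::-1])
E
```

```text
time: 2.6
tool_pos: [0.566, 0.1096, 0.144]
tool_rot: [0.0, 0.998, 0.062, -0.001]
contact_force: [-0.2, -0.7, -0.1]
gripper_width: 0.601
grasp_force: 0.0
t2.9 phi0.1226 q [-0.     0.998  0.061 -0.001] z0.1186 box-dial XY mm 24.1 29.0 R37.7 th0.878 F box -0.1 -0.2 0.4 w0.401 g0.0
```

View pics/c1.png

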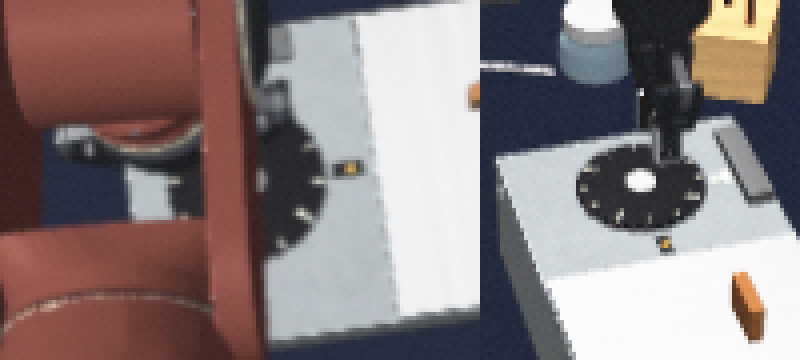

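The crop shows the fingers standing around the knob at the dial's far-left edge. The peg is at (350,168) in the left crop and the dial is clear. I'll close the gripper.

```bash
python3 -m crank '[{"x":0,"y":0,"z":0,"turn":0},{"x":0,"y":0,"z":0,"turn":0},{"x":0,"y":0,"z":0,"turn":0},{"x":0,"y":0,"z":0,"turn":0}]' 0 >/dev/null
python3 w.py
```

```text
t3.4 phi0.1228 q [-0.     0.998  0.061  0.002] z0.1223 box-dial XY mm 26.5 29.4 R39.5 th0.837 F box 1.0 3.7 5.8 w0.165 g58.9
```

```bash
python3 -m crank '[{"x":0.4,"y":0.5,"z":0,"turn":0},{"x":0.42,"y":0.5,"z":0,"turn":0}]' >/dev/null; python3 w.py
python3 -m crank '[{"x":0.4,"y":0.965,"z":0,"turn":0},{"x":0.136,"y":1.035,"z":0,"turn":0}]' >/dev/null; python3 w.py
python3 -m crank '[{"x":-0.136,"y":1.035,"z":0,"turn":0},{"x":-0.4,"y":0.965,"z":0,"turn":0}]' >/dev/null; python3 w.py
```

```text
t3.6 phi0.1234 q [-0.     0.998  0.062  0.001] z0.1222 box-dial XY mm 34.3 19.3 R39.4 th0.511 F box -3.5 0.9 7.4 w0.165 g59.1
t3.8 phi0.1234 q [0.    0.998 0.062 0.   ] z0.1222 box-dial XY mm 39.2 -1.1 R39.2 th-0.029 F box -6.1 2.4 10.8 w0.164 g59.4
t4.0 phi0.1229 q [-0.001  0.998  0.061 -0.   ] z0.1222 box-dial XY mm 33.3 -20.6 R39.2 th-0.554 F box -6.0 5.6 10.6 w0.161 g59.4
```

```bash
python3 -m crank '[{"x":-0.636,"y":0.828,"z":-0.15,"turn":0},{"x":-0.828,"y":0.636,"z":0,"turn":0},{"x":-0.965,"y":0.4,"z":0,"turn":0}]' >/dev/null; python3 w.py
python3 -m crank '[{"x":-1.035,"y":0.136,"z":0,"turn":0},{"x":-1.035,"y":-0.136,"z":0,"turn":0},{"x":-0.965,"y":-0.4,"z":0,"turn":0}]' >/dev/null; python3 w.py
python3 -m crank '[{"x":-0.828,"y":-0.636,"z":0,"turn":0},{"x":-0.636,"y":-0.828,"z":0,"turn":0},{"x":-0.4,"y":-0.965,"z":0,"turn":0}]' >/dev/null; python3 w.py
python3 -m crank '[{"x":-0.136,"y":-1.035,"z":0,"turn":0},{"x":0.136,"y":-1.035,"z":0,"turn":0},{"x":0.4,"y":-0.965,"z":0,"turn":0}]' >/dev/null; python3 w.py
```

```text
t4.3 phi0.1226 q [-0.002  0.998  0.061  0.   ] z0.1223 box-dial XY mm 8.9 -38.6 R39.6 th-1.344 F box -0.4 8.8 5.4 w0.166 g59.0
t4.6 phi0.1224 q [-0.001  0.998  0.061  0.002] z0.1223 box-dial XY mm -20.5 -34.9 R40.5 th-2.103 F box 6.4 6.2 1.3 w0.166 g58.6
t4.9 phi0.1225 q [0.001 0.998 0.061 0.002] z0.1223 box-dial XY mm -39.4 -11.6 R41.1 th-2.856 F box 5.3 0.3 -0.1 w0.165 g58.7
t5.2 phi0.1229 q [ 0.     0.998  0.061 -0.001] z0.1223 box-dial XY mm -36.2 19.5 R41.1 th2.648 F box -0.2 -1.8 4.0 w0.169 g59.3
```

```bash
python3 -m crank '[{"x":0.636,"y":-0.828,"z":0,"turn":0},{"x":0.828,"y":-0.636,"z":0,"turn":0},{"x":0.965,"y":-0.4,"z":0,"turn":0},{"x":1.035,"y":-0.136,"z":0,"turn":0}]' >/dev/null; python3 w.py
python3 -m crank '[{"x":1.035,"y":0.136,"z":0,"turn":0},{"x":0.965,"y":0.4,"z":0,"turn":0},{"x":0.828,"y":0.636,"z":0,"turn":0},{"x":0.636,"y":0.828,"z":0,"turn":0}]' >/dev/null; python3 w.py
python3 -m crank '[{"x":0.4,"y":0.965,"z":0,"turn":0},{"x":0.136,"y":1.035,"z":0,"turn":0},{"x":-0.136,"y":1.035,"z":0,"turn":0},{"x":-0.4,"y":0.965,"z":0,"turn":0}]' >/dev/null; python3 w.py
python3 -m crank '[{"x":-0.636,"y":0.828,"z":0,"turn":0},{"x":-0.828,"y":0.636,"z":0,"turn":0},{"x":-0.965,"y":0.4,"z":0,"turn":0}]' >/dev/null; python3 w.py
python3 -m crank '[{"x":-1.035,"y":0.136,"z":0,"turn":0},{"x":-1.035,"y":-0.136,"z":0,"turn":0},{"x":-0.965,"y":-0.4,"z":0,"turn":0}]' >/dev/null; python3 w.py
python3 -m crank '[{"x":-0.828,"y":-0.636,"z":0,"turn":0},{"x":-0.636,"y":-0.828,"z":0,"turn":0},{"x":-0.4,"y":-0.965,"z":0,"turn":0}]' >/dev/null; python3 w.py
python3 -m crank '[{"x":-0.136,"y":-1.035,"z":0,"turn":0},{"x":0.136,"y":-1.035,"z":0,"turn":0},{"x":0.4,"y":-0.965,"z":0,"turn":0}]' >/dev/null; python3 w.py
python3 -m crank '[{"x":0.636,"y":-0.828,"z":0,"turn":0},{"x":0.828,"y":-0.636,"z":0,"turn":0},{"x":0.965,"y":-0.4,"z":0,"turn":0},{"x":1.035,"y":-0.136,"z":0,"turn":0}]' >/dev/null; python3 w.py
python3 -m crank '[{"x":1.035,"y":0.136,"z":0,"turn":0},{"x":0.965,"y":0.4,"z":0,"turn":0},{"x":0.828,"y":0.636,"z":0,"turn":0},{"x":0.636,"y":0.828,"z":0,"turn":0}]' >/dev/null; python3 w.py
```

```text
t5.6 phi0.1238 q [-0.     0.998  0.062 -0.001] z0.1223 box-dial XY mm -1.7 40.4 R40.5 th1.612 F box -3.6 -0.6 7.7 w0.168 g59.6
t6.0 phi0.1238 q [-0.001  0.998  0.062 -0.001] z0.1223 box-dial XY mm 33.6 20.6 R39.4 th0.550 F box -3.8 1.6 7.0 w0.163 g59.6
t6.4 phi0.1233 q [-0.001  0.998  0.062 -0.   ] z0.1223 box-dial XY mm 33.8 -19.5 R39.0 th-0.524 F box -1.5 3.3 6.1 w0.166 g59.4
t6.7 phi0.1229 q [-0.001  0.998  0.061  0.001] z0.1223 box-dial XY mm 9.4 -38.4 R39.5 th-1.330 F box 2.4 6.2 4.6 w0.168 g59.4
t7.0 phi0.1225 q [-0.001  0.998  0.061  0.002] z0.1223 box-dial XY mm -20.2 -35.0 R40.4 th-2.096 F box 9.5 3.3 0.1 w0.167 g58.9
t7.3 phi0.1226 q [0.002 0.998 0.061 0.002] z0.1223 box-dial XY mm -39.1 -12.3 R41.0 th-2.838 F box 6.2 -3.1 0.3 w0.167 g59.0
t7.6 phi0.1230 q [ 0.002  0.998  0.061 -0.001] z0.1223 box-dial XY mm -37.0 18.1 R41.1 th2.687 F box -3.0 -4.0 7.6 w0.165 g59.8
t8.0 phi0.1237 q [-0.001  0.998  0.062 -0.002] z0.1222 box-dial XY mm -2.6 40.3 R40.4 th1.636 F box -4.8 3.0 8.8 w0.165 g60.0
t8.4 phi0.1238 q [-0.001  0.998  0.062 -0.001] z0.1223 box-dial XY mm 33.4 20.8 R39.3 th0.557 F box -3.2 5.3 6.7 w0.166 g59.8
```

```bash
cat >> w.py <<'E'
print('   dial th (fit) %.3f'%np.arctan2(Y-.25,X+1.0))
E
python3 -m crank '[{"x":0.4,"y":0.965,"z":0,"turn":0},{"x":0.136,"y":1.035,"z":0,"turn":0},{"x":-0.136,"y":1.035,"z":0,"turn":0},{"x":-0.4,"y":0.965,"z":0,"turn":0},{"x":-0.636,"y":0.828,"z":0,"turn":0}]' >/dev/null; python3 w.py
python3 -m crank '[{"x":-0.4,"y":0.34,"z":0,"turn":0},{"x":0,"y":0,"z":0,"turn":0},{"x":0,"y":0,"z":0,"turn":0}]' >/dev/null; python3 w.py
```

```text
t8.9 phi0.1232 q [-0.001  0.998  0.062  0.   ] z0.1223 box-dial XY mm 27.4 -28.0 R39.2 th-0.797 F box -0.1 6.1 6.5 w0.168 g59.6
   dial th (fit) -0.783
t9.2 phi0.1230 q [-0.     0.998  0.061 -0.   ] z0.1223 box-dial XY mm 22.6 -32.0 R39.1 th-0.956 F box -1.9 2.7 6.4 w0.172 g59.7
   dial th (fit) -0.939
```

```bash
python3 -m crank '[{"x":-0.2,"y":0.13,"z":0,"turn":0},{"x":-0.15,"y":0.095,"z":0,"turn":0},{"x":0,"y":0,"z":0,"turn":0},{"x":0,"y":0,"z":0,"turn":0}]' >/dev/null; python3 w.py
python3 - <<'E'
from h import *
a,_=grab('top','t2.png');b,_=grab('side','s2.png')
x,y=proj('top',[.5455,.0772,.11])[0].astype(int);A=cv2.resize(a[y-45:y+45,x-45:x+45],(360,360),interpolation=3)
x,y=proj('side',[.5455,.0772,.11])[0].astype(int);B=cv2.resize(b[y-35:y+25,x-36:x+36],(432,360),interpolation=3)
cv2.imwrite('pics/c2.png',np.hstack([A,B])[:,:,::-1])
E
```

```text
t9.6 phi0.1231 q [-0.001  0.998  0.062  0.   ] z0.1223 box-dial XY mm 19.6 -34.0 R39.2 th-1.047 F box 1.3 4.9 6.1 w0.170 g59.5
   dial th (fit) -1.028
```

View pics/c2.png

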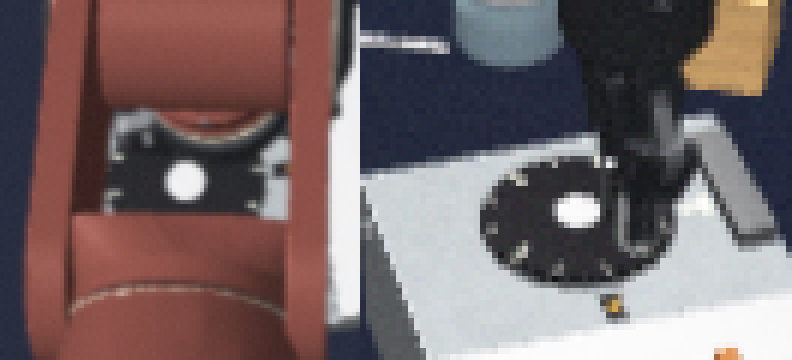

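The side crop shows the fingers holding the knob on the right of the dial, with the pointer at (700,205). That fits mark 10 at the index. Next is anticlockwise.

```bash
python3 -m crank '[{"x":0.828,"y":-0.636,"z":0,"turn":0},{"x":0.636,"y":-0.828,"z":0,"turn":0},{"x":0.4,"y":-0.965,"z":0,"turn":0},{"x":0.136,"y":-1.035,"z":0,"turn":0}]' >/dev/null; python3 w.py
python3 -m crank '[{"x":-0.136,"y":-1.035,"z":0,"turn":0},{"x":-0.4,"y":-0.965,"z":0,"turn":0},{"x":-0.636,"y":-0.828,"z":0,"turn":0},{"x":-0.828,"y":-0.636,"z":0,"turn":0}]' >/dev/null; python3 w.py
python3 -m crank '[{"x":-0.965,"y":-0.4,"z":0,"turn":0},{"x":-1.035,"y":-0.136,"z":0,"turn":0},{"x":-1.035,"y":0.136,"z":0,"turn":0},{"x":-0.965,"y":0.4,"z":0,"turn":0}]' >/dev/null; python3 w.py
python3 -m crank '[{"x":-0.828,"y":0.636,"z":0,"turn":0},{"x":-0.636,"y":0.828,"z":0,"turn":0},{"x":-0.4,"y":0.965,"z":0,"turn":0},{"x":-0.136,"y":1.035,"z":0,"turn":0}]' >/dev/null; python3 w.py
python3 -m crank '[{"x":0.136,"y":1.035,"z":0,"turn":0},{"x":0.4,"y":0.965,"z":0,"turn":0},{"x":0.636,"y":0.828,"z":0,"turn":0},{"x":0.828,"y":0.636,"z":0,"turn":0}]' >/dev/null; python3 w.py
python3 -m crank '[{"x":0.965,"y":0.4,"z":0,"turn":0},{"x":1.035,"y":0.136,"z":0,"turn":0},{"x":1.035,"y":-0.136,"z":0,"turn":0},{"x":0.965,"y":-0.4,"z":0,"turn":0}]' >/dev/null; python3 w.py
python3 -m crank '[{"x":0.828,"y":-0.636,"z":0,"turn":0},{"x":0.636,"y":-0.828,"z":0,"turn":0},{"x":0.4,"y":-0.965,"z":0,"turn":0},{"x":0.136,"y":-1.035,"z":0,"turn":0},{"x":0,"y":0,"z":0,"turn":0}]' >/dev/null; python3 w.py
```

```text
t10.1 phi0.1228 q [ 0.001  0.998  0.061 -0.001] z0.1223 box-dial XY mm 39.0 -1.0 R39.1 th-0.026 F box -4.3 -2.8 8.4 w0.168 g59.8
   dial th (fit) -0.031
t10.5 phi0.1229 q [0.    0.998 0.061 0.001] z0.1223 box-dial XY mm 19.7 34.6 R39.8 th1.052 F box 1.3 -1.3 5.4 w0.169 g59.6
   dial th (fit) 1.027
t10.9 phi0.1234 q [-0.     0.998  0.062  0.   ] z0.1223 box-dial XY mm -21.3 34.9 R40.9 th2.118 F box 2.7 -0.3 6.5 w0.166 g59.6
   dial th (fit) 2.100
t11.3 phi0.1231 q [-0.001  0.998  0.061  0.   ] z0.1223 box-dial XY mm -41.2 0.1 R41.2 th3.139 F box 4.7 3.1 5.0 w0.165 g59.6
   dial th (fit) -3.138
t11.7 phi0.1224 q [-0.001  0.998  0.061 -0.001] z0.1223 box-dial XY mm -21.3 -34.3 R40.4 th-2.127 F box -0.8 6.9 8.1 w0.170 g59.9
   dial th (fit) -2.102
t12.1 phi0.1225 q [ 0.     0.998  0.061 -0.002] z0.1222 box-dial XY mm 17.9 -35.0 R39.3 th-1.098 F box -5.9 0.6 11.7 w0.166 g60.2
   dial th (fit) -1.078
t12.6 phi0.1235 q [ 0.     0.998  0.062 -0.   ] z0.1223 box-dial XY mm 39.0 0.4 R39.0 th0.010 F box 1.7 0.7 7.3 w0.167 g59.7
   dial th (fit) 0.003
```

Next I'll move to 1 (0.524), approaching it carefully.

```bash
python3 -m crank '[{"x":-0.136,"y":-1.035,"z":0,"turn":0},{"x":-0.3,"y":-0.75,"z":0,"turn":0},{"x":0,"y":0,"z":0,"turn":0},{"x":0,"y":0,"z":0,"turn":0}]' >/dev/null; python3 w.py
python3 -m crank '[{"x":-0.08,"y":-0.17,"z":0,"turn":0},{"x":0,"y":0,"z":0,"turn":0},{"x":0,"y":0,"z":0,"turn":0}]' >/dev/null; python3 w.py
```

```text
t13.0 phi0.1232 q [-0.001  0.998  0.062  0.   ] z0.1223 box-dial XY mm 34.7 18.3 R39.2 th0.487 F box 1.7 1.9 6.1 w0.164 g59.7
   dial th (fit) 0.469
t13.3 phi0.1228 q [0.    0.998 0.061 0.001] z0.1223 box-dial XY mm 34.3 19.1 R39.2 th0.507 F box 3.9 -1.5 4.8 w0.168 g59.5
   dial th (fit) 0.490
```

```bash
cat > chk.py <<'E'
from h import *
s=manip.state();p=s['tool_pos'][:2];c=np.array([.5455,.0772]);ex=np.array([np.cos(.1226),np.sin(.1226)]);ey=np.array([-ex[1],ex[0]])
X,Y=1000*(p-c)@ex+1,1000*(p-c)@ey-.25;th=np.arctan2(Y,X);f=s['contact_force'];F=np.array([f@np.r_[ex,0],f@np.r_[ey,0]])
ft=F@[-np.sin(th),np.cos(th)];fr=F@[np.cos(th),np.sin(th)]
print('t%.1f th%.1fdeg R%.1f ft %.1f fr %.1f'%(s['time'],np.degrees(th),np.hypot(X,Y),ft,fr))
raise SystemExit(1 if abs(ft)>9 else 0)
E
python3 -m crank '[{"x":-0.05,"y":-0.09,"z":0,"turn":0},{"x":0,"y":0,"z":0,"turn":0},{"x":0,"y":0,"z":0,"turn":0}]' >/dev/null; python3 w.py; python3 chk.py
python3 -c "
import numpy as np
for a in range(-105,-189,-3):
    p,q=np.radians([a,a-3]);print(a-3,(4*(np.cos(q)-np.cos(p))).round(2),(-4*(np.sin(q)-np.sin(p))).round(2),end=' | ')"
```

```text
t13.6 phi0.1227 q [0.    0.998 0.061 0.001] z0.1223 box-dial XY mm 33.9 19.8 R39.2 th0.529 F box 3.9 -1.7 4.5 w0.165 g59.6
   dial th (fit) 0.511
t13.6 th29.3deg R40.0 ft -3.4 fr 2.5
-108 -0.2 -0.06 | -111 -0.2 -0.07 | -114 -0.19 -0.08 | -117 -0.19 -0.09 | -120 -0.18 -0.1 | -123 -0.18 -0.11 | -126 -0.17 -0.12 | -129 -0.17 -0.13 | -132 -0.16 -0.14 | -135 -0.15 -0.14 | -138 -0.14 -0.15 | -141 -0.14 -0.16 | -144 -0.13 -0.17 | -147 -0.12 -0.17 | -150 -0.11 -0.18 | -153 -0.1 -0.18 | -156 -0.09 -0.19 | -159 -0.08 -0.19 | -162 -0.07 -0.2 | -165 -0.06 -0.2 | -168 -0.05 -0.2 | -171 -0.04 -0.21 | -174 -0.03 -0.21 | -177 -0.02 -0.21 | -180 -0.01 -0.21 | -183 0.01 -0.21 | -186 0.02 -0.21 | -189 0.03 -0.21 |
```

```bash
python3 -m crank '[{"x":0.4,"y":0.965,"z":0,"turn":0},{"x":0.136,"y":1.035,"z":0,"turn":0},{"x":-0.136,"y":1.035,"z":0,"turn":0},{"x":-0.4,"y":0.965,"z":0,"turn":0},{"x":-0.636,"y":0.828,"z":0,"turn":0}]' >/dev/null; python3 chk.py
python3 -m crank '[{"x":-0.828,"y":0.636,"z":0,"turn":0},{"x":-0.965,"y":0.4,"z":0,"turn":0},{"x":-1.035,"y":0.136,"z":0,"turn":0},{"x":-0.52,"y":-0.03,"z":0,"turn":0},{"x":-0.515,"y":-0.106,"z":0,"turn":0}]' >/dev/null; python3 chk.py &&
python3 -m crank '[{"x":-0.2,"y":-0.06,"z":0,"turn":0}]' >/dev/null && python3 chk.py &&
python3 -m crank '[{"x":-0.2,"y":-0.07,"z":0,"turn":0}]' >/dev/null && python3 chk.py &&
python3 -m crank '[{"x":-0.19,"y":-0.08,"z":0,"turn":0}]' >/dev/null && python3 chk.py &&
python3 -m crank '[{"x":-0.19,"y":-0.09,"z":0,"turn":0}]' >/dev/null && python3 chk.py &&
python3 -m crank '[{"x":-0.18,"y":-0.1,"z":0,"turn":0}]' >/dev/null && python3 chk.py &&
python3 -m crank '[{"x":-0.18,"y":-0.11,"z":0,"turn":0}]' >/dev/null && python3 chk.py &&
python3 -m crank '[{"x":-0.17,"y":-0.12,"z":0,"turn":0}]' >/dev/null && python3 chk.py
```

```text
t14.1 th-44.3deg R39.9 ft 3.4 fr 0.2
t14.6 th-104.9deg R39.9 ft 3.9 fr -0.7
t14.7 th-108.4deg R39.9 ft 2.0 fr -0.4
t14.8 th-111.1deg R39.9 ft 2.5 fr -0.9
t14.9 th-113.8deg R39.9 ft 2.4 fr -0.9
t15.0 th-116.7deg R39.9 ft 4.1 fr -1.4
t15.1 th-119.6deg R39.9 ft 3.7 fr -0.2
t15.2 th-122.8deg R39.9 ft 2.9 fr -1.5
t15.3 th-125.7deg R39.9 ft 3.7 fr -1.2
```

```bash
python3 -m crank '[{"x":-0.17,"y":-0.13,"z":0,"turn":0}]' >/dev/null && python3 chk.py &&
python3 -m crank '[{"x":-0.16,"y":-0.14,"z":0,"turn":0}]' >/dev/null && python3 chk.py &&
python3 -m crank '[{"x":-0.15,"y":-0.14,"z":0,"turn":0}]' >/dev/null && python3 chk.py &&
python3 -m crank '[{"x":-0.14,"y":-0.15,"z":0,"turn":0}]' >/dev/null && python3 chk.py &&
python3 -m crank '[{"x":-0.14,"y":-0.16,"z":0,"turn":0}]' >/dev/null && python3 chk.py &&
python3 -m crank '[{"x":-0.13,"y":-0.17,"z":0,"turn":0}]' >/dev/null && python3 chk.py &&
python3 -m crank '[{"x":-0.12,"y":-0.17,"z":0,"turn":0}]' >/dev/null && python3 chk.py &&
python3 -m crank '[{"x":-0.11,"y":-0.18,"z":0,"turn":0}]' >/dev/null && python3 chk.py &&
python3 -m crank '[{"x":-0.1,"y":-0.18,"z":0,"turn":0}]' >/dev/null && python3 chk.py &&
python3 -m crank '[{"x":-0.09,"y":-0.19,"z":0,"turn":0}]' >/dev/null && python3 chk.py &&
python3 -m crank '[{"x":-0.08,"y":-0.19,"z":0,"turn":0}]' >/dev/null && python3 chk.py &&
python3 -m crank '[{"x":-0.07,"y":-0.2,"z":0,"turn":0}]' >/dev/null && python3 chk.py
```

```text
t15.4 th-128.7deg R39.9 ft 3.3 fr -1.4
t15.5 th-131.9deg R39.9 ft 1.7 fr -1.0
t15.6 th-134.2deg R39.9 ft 5.7 fr -2.4
t15.7 th-136.8deg R39.9 ft 2.7 fr -0.8
t15.8 th-140.7deg R40.0 ft 2.4 fr -0.7
t15.9 th-144.0deg R40.0 ft 1.3 fr -2.1
t16.0 th-147.7deg R40.0 ft 0.8 fr -1.5
t16.1 th-150.3deg R40.1 ft 1.4 fr -1.1
t16.2 th-153.3deg R40.0 ft 0.6 fr -0.9
t16.3 th-156.1deg R40.1 ft 2.6 fr -2.4
t16.4 th-157.5deg R40.0 ft 8.2 fr -1.3
t16.5 th-158.8deg R39.9 ft 12.2 fr -2.0
```

The dial stopped by itself at about -158°. I'll ease off and look at the peg.

```bash
python3 -m crank '[{"x":0.09,"y":0.25,"z":0,"turn":0},{"x":0,"y":0,"z":0,"turn":0}]' >/dev/null; python3 chk.py
python3 -m crank '[{"x":0,"y":0,"z":0,"turn":0},{"x":0,"y":0,"z":0,"turn":0},{"x":0,"y":0,"z":0,"turn":0}]' 50 >/dev/null; python3 w.py
python3 - <<'E'
from h import *
b,_=grab('side','s3.png')
x,y=proj('side',[.5455,.0772,.11])[0].astype(int);B=cv2.resize(b[y-35:y+25,x-36:x+36],(432,360),interpolation=3)
cv2.imwrite('pics/c3.png',B[:,:,::-1])
E
```

```text
t16.7 th-156.7deg R40.0 ft 5.4 fr -2.0
t17.0 phi0.1229 q [-0.     0.998  0.061 -0.002] z0.1201 box-dial XY mm -39.8 -14.2 R42.2 th-2.799 F box -0.5 -0.4 -0.2 w0.502 g0.0
   dial th (fit) -2.785
```

View pics/c3.png

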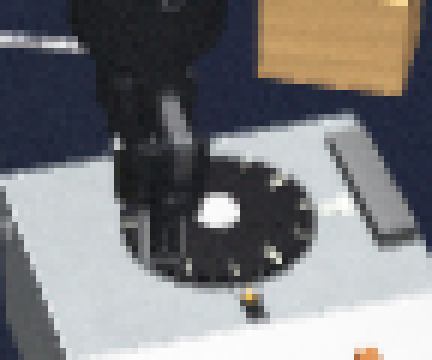

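The peg, at (250,297), now sits at the dial end of its slot, so the lock has opened. I'll lift clear and go to the handle.

```bash
python3 -m crank '[{"x":0,"y":0,"z":-2,"turn":0},{"x":0,"y":0,"z":-3,"turn":0},{"x":0,"y":0,"z":-3,"turn":0},{"x":1.4,"y":3.1,"z":0,"turn":0},{"x":1.4,"y":3.1,"z":0,"turn":0}]' >/dev/null; python3 w.py
python3 -m crank '[{"x":1.4,"y":3.1,"z":0,"turn":0},{"x":1.4,"y":3.1,"z":0,"turn":0},{"x":1.3,"y":3.0,"z":0,"turn":0},{"x":0,"y":0,"z":0,"turn":0.143},{"x":0,"y":0,"z":0,"turn":0.143}]' >/dev/null; python3 w.py
python3 -m crank '[{"x":0,"y":0,"z":0,"turn":0.143},{"x":0,"y":0,"z":0,"turn":0.143},{"x":0,"y":0,"z":0,"turn":0.143},{"x":0,"y":0,"z":0,"turn":0.143},{"x":0,"y":0,"z":0,"turn":0.143}]' >/dev/null
python3 -m crank '[{"x":0,"y":0,"z":0,"turn":0.143},{"x":0,"y":0,"z":0,"turn":0.143},{"x":0,"y":0,"z":0,"turn":0.143},{"x":0,"y":0,"z":0,"turn":0.141},{"x":0,"y":0,"z":0,"turn":0}]' >/dev/null; python3 w.py
```

```text
t17.6 phi0.1249 q [0.    0.998 0.062 0.001] z0.2031 box-dial XY mm -9.4 -76.7 R77.3 th-1.693 F box -0.2 0.5 0.1 w0.499 g0.0
   dial th (fit) -1.680
t18.1 phi-0.1705 q [-0.     0.996 -0.085 -0.001] z0.2007 box-dial XY mm 30.6 -169.4 R172.1 th-1.392 F box 0.1 -0.6 -0.7 w0.501 g0.0
   dial th (fit) -1.387
t19.1 phi-1.4477 q [ 0.     0.749 -0.662 -0.001] z0.2010 box-dial XY mm 30.5 -168.3 R171.0 th-1.392 F box 0.1 0.0 0.3 w0.501 g0.0
   dial th (fit) -1.386
```

```bash
python3 -m crank '[{"x":0,"y":0.1,"z":3,"turn":0},{"x":0,"y":0,"z":2.5,"turn":0},{"x":0,"y":0,"z":1.5,"turn":0},{"x":0,"y":0,"z":1,"turn":0},{"x":0,"y":0,"z":0,"turn":0}]' >/dev/null; python3 w.py
python3 -m crank '[{"x":0,"y":0,"z":0.7,"turn":0},{"x":0,"y":0,"z":0,"turn":0}]' >/dev/null; python3 w.py
python3 - <<'E'
from h import *
b,_=grab('side','s4.png')
x,y=proj('side',[.595,-.085,.12])[0].astype(int);B=cv2.resize(b[y-35:y+25,x-36:x+36],(432,360),interpolation=3)
cv2.imwrite('pics/c4.png',B[:,:,::-1])
E
```

```text
t19.6 phi-1.4472 q [ 0.001  0.749 -0.662 -0.001] z0.1202 box-dial XY mm 29.1 -168.3 R170.8 th-1.399 F box -0.7 0.7 -0.1 w0.502 g0.0
   dial th (fit) -1.394
t19.8 phi-1.4478 q [-0.     0.749 -0.662  0.   ] z0.1151 box-dial XY mm 30.3 -168.7 R171.4 th-1.393 F box -0.3 0.3 0.2 w0.503 g0.0
   dial th (fit) -1.388
```

View pics/c4.png

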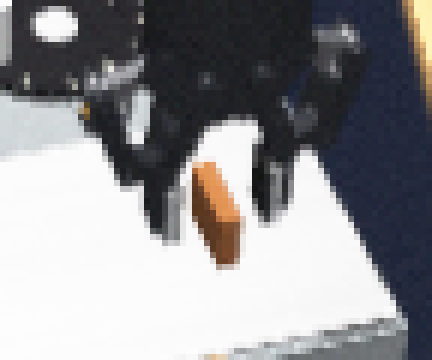

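The handle, at (218,215), stands between the two fingers. I'll close and pull.

```bash
python3 -m crank '[{"x":0,"y":0,"z":0,"turn":0},{"x":0,"y":0,"z":0,"turn":0},{"x":0,"y":0,"z":0,"turn":0},{"x":0,"y":0,"z":0,"turn":0}]' 0 >/dev/null; python3 w.py
python3 -m crank '[{"x":0,"y":0.2,"z":0,"turn":0},{"x":0,"y":0.2,"z":0,"turn":0}]' >/dev/null; python3 w.py
python3 -m crank '[{"x":0,"y":0.2,"z":0,"turn":0},{"x":0,"y":0.2,"z":0,"turn":0}]' >/dev/null; python3 w.py
```

```text
t20.2 phi-1.4482 q [-0.     0.749 -0.662  0.001] z0.1157 box-dial XY mm 30.6 -168.8 R171.5 th-1.392 F box 0.0 -0.0 2.8 w0.123 g61.3
   dial th (fit) -1.386
t20.4 phi-1.4482 q [-0.001  0.749 -0.662  0.001] z0.1157 box-dial XY mm 26.7 -168.8 R170.9 th-1.414 F box 2.7 1.1 4.4 w0.128 g61.5
   dial th (fit) -1.408
t20.6 phi-1.4483 q [-0.001  0.749 -0.662  0.001] z0.1157 box-dial XY mm 22.5 -168.8 R170.3 th-1.438 F box 1.1 0.4 5.4 w0.124 g61.7
   dial th (fit) -1.433
```

Unlocked: it moved 8 mm at about 2 N. I'll pull on.

```bash
python3 -m crank '[{"x":0,"y":1,"z":0,"turn":0},{"x":0,"y":1,"z":0,"turn":0},{"x":0,"y":1,"z":0,"turn":0},{"x":0,"y":1,"z":0,"turn":0},{"x":0,"y":1,"z":0,"turn":0}]' >/dev/null; python3 w.py
python3 -m crank '[{"x":0,"y":1,"z":0,"turn":0},{"x":0,"y":1,"z":0,"turn":0},{"x":0,"y":0.8,"z":0,"turn":0},{"x":0,"y":0.2,"z":0,"turn":0}]' >/dev/null; python3 w.py
python3 -m crank '[{"x":0,"y":0.2,"z":0,"turn":0},{"x":0,"y":0.1,"z":0,"turn":0}]' >/dev/null; python3 w.py
```

```text
t21.1 phi-1.4482 q [-0.001  0.749 -0.662  0.001] z0.1157 box-dial XY mm -28.1 -168.7 R171.0 th-1.736 F box 1.6 0.7 6.4 w0.125 g61.8
   dial th (fit) -1.730
t21.5 phi-1.4485 q [-0.     0.749 -0.663  0.   ] z0.1157 box-dial XY mm -58.4 -168.6 R178.5 th-1.904 F box 1.5 1.1 5.8 w0.124 g61.8
   dial th (fit) -1.898
t21.7 phi-1.4486 q [-0.003  0.749 -0.663  0.002] z0.1157 box-dial XY mm -59.1 -168.6 R178.7 th-1.908 F box 11.8 1.2 0.4 w0.125 g60.9
   dial th (fit) -1.902
```

It has reached the end stop after about 90 mm. I'll release, lift and check.

```bash
python3 -m crank '[{"x":0,"y":-0.15,"z":0,"turn":0},{"x":0,"y":0,"z":0,"turn":0}]' >/dev/null; python3 w.py
python3 -m crank '[{"x":0,"y":0,"z":0,"turn":0},{"x":0,"y":0,"z":0,"turn":0},{"x":0,"y":0,"z":0,"turn":0}]' 50 >/dev/null
python3 -m crank '[{"x":0,"y":0,"z":-2,"turn":0},{"x":0,"y":0,"z":-4,"turn":0},{"x":0,"y":0,"z":-4,"turn":0},{"x":4,"y":0,"z":0,"turn":0},{"x":4,"y":0,"z":0,"turn":0}]' >/dev/null
python3 -m crank '[{"x":4,"y":0,"z":0,"turn":0},{"x":4,"y":0,"z":0,"turn":0},{"x":4,"y":0,"z":0,"turn":0},{"x":4,"y":0,"z":0,"turn":0},{"x":0,"y":0,"z":0,"turn":0}]' >/dev/null; python3 w.py
python3 - <<'E'
from h import *
a,d=grab('top','t5.png');b,_=grab('side','s5.png')
A=cv2.resize(a[110:280,100:400],(600,340),interpolation=3)
cv2.imwrite('pics/c5.png',A[:,:,::-1])
ex=np.array([np.cos(.1226),np.sin(.1226)]);ey=np.array([-ex[1],ex[0]])
for n,f in(('top','t5'),('side','s5')):
    Q=pts(n,np.load(f'pics/{f}.png.npz')['d']);zz=Q[...,2]
    b=(zz>.125)&(zz<.14)&(abs(Q[...,0]-.5)<.12)&(abs(Q[...,1]+.09)<.06);w=np.median(Q[b],0) 
    r=w[:2]-[.5559,-.0072];print(b.sum(),w,'box',r@ex,r@ey)
E
```

```text
t21.9 phi-1.4482 q [-0.001  0.749 -0.662  0.001] z0.1157 box-dial XY mm -59.0 -168.6 R178.7 th-1.907 F box 2.4 1.6 6.2 w0.126 g61.8
   dial th (fit) -1.902
t23.2 phi-1.4527 q [ 0.001  0.748 -0.664 -0.001] z0.2135 box-dial XY mm -60.9 -412.5 R416.9 th-1.717 F box 0.3 0.8 -0.5 w0.503 g0.0
   dial th (fit) -1.715
96 [ 0.50554904 -0.0971651   0.13489603] box -0.06097514044485318 -0.08313225116211168
67 [ 0.50328434 -0.10100495  0.1349197 ] box -0.06369242263972068 -0.0866663165452395
```

View pics/c5.png

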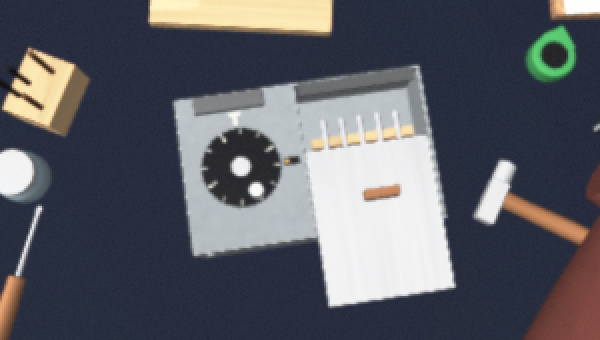

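The shutter is open, with the handle at (382,192) after 90 mm of travel. The peg is at the dial end of its slot and everything else lies untouched.

```bash
python3 -c "
from plant import manip
print(manip.job_done())"
```

```text
the job is handed in; nothing more can be done
None
```

The lockbox is open: the combination was dialled, the shutter was pulled fully open (about 90 mm) and released, the other things were left where they lay, and the job was handed in at about 23 s.

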